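# Release the latched key-cabinet drawer with the release pin

### The job

The drawer of the dark key cabinet has latched shut. Take the red-handled release pin from its grey stand, push its steel rod down through the slot in the cabinet's top and feel gently along the slot for the hidden spring tab, pressing it until the drawer pops open; never lean hard on the pin. Then put the pin back upright in its stand, fully home, leave the drawer open and leave the other things on the table alone.

Things in the scene. Friction and masses are not known exactly. Their poses are not given: they have to be found in the camera images.
- cabinet: Fixed dark wood key cabinet, 180 deep (x) x 240 wide (y) x 130 high mm, one cream drawer in the lower half of its -x face. Origin: centre of its underside; x to its back, z up. Inside, under the slot, a rigid steel ledge runs its whole length with one 22 mm gap, filled by the spring tab, whose top stands 3 mm above the ledge. Delicate: over 20 N between pin and cabinet damages it.
- slot (a point): Centre of the slot in the cabinet's top face, axes as the cabinet's. Slot 60 mm long (y), 9 mm wide (x), steel trim, 2 mm chamfer, through an 8 mm board. Hidden under it is the tab, 20 mm long (y), 16 mm wide, its top 26 to 42 mm below the top face, its middle anywhere up to 19 mm either way along y from the slot's centre. Place and depth differ each time, unmeasured.
- drawer (a joint): How far the drawer is out, m: 0 latched shut, 0.045 popped open. The tab yields from about 2.5 N; at about 6.5 mm of travel (below the ledge) and 5 to 6 N it lets go of the drawer; at 9.5 mm it bottoms hard. Beside the tab the rod meets the rigid ledge. A spring then pushes the drawer out in about half a second and it stays out by itself.
- pin: Release pin, 60 g (40 to 85), standing in the stand: a steel rod 6 mm in diameter and 75 mm long with a round tip, under a red square handle 22 x 22 mm and 50 mm high. Origin: the rod's tip; z points up along the pin, so the handle reaches from 75 to 125 mm, its faces square to x and y.
- stand: Fixed grey block 50 x 50 x 80 mm high. Origin: centre of its underside, z up. In the middle of its top is a square hole 12 x 12 mm, 78 mm deep, chamfered 3 mm, its sides along x and y. With the pin home the red handle sits on the block's top and the tip is 5 mm above the table.
- polish: Black shoe-polish tin, 70 mm across and 30 mm high, loose. Origin: centre of its underside. Bystander.
- dish: Blue bowl for keys, 120 mm across, 40 mm high, loose. Origin: centre of its underside. Bystander.
- brush: Shoe brush with wooden back, 50 x 150 (y) x 40 mm high, loose. Origin: centre of its underside. Bystander.
There are look-alikes about, which are no part of the job. Of the things like the pin, leave any that is white; of the rest the larger one is meant. There is more than one size of the stand; the one meant has the size given above.

How it is judged:
By the outcome, as a careful person would: the job done as asked, in the order asked, and still so for the second after the job is handed in, with the robot touching nothing.
It also fails if it takes over 72 s, if anything falls off the work surface, if the arm or the gripper's body presses on something with over 40 N, if the wrist force passes 120 N, or if a joint passes its speed limit or range.

### The arm

A 6-joint arm with a two-finger parallel gripper is mounted at the origin on the work surface. World frame = base frame: x ahead of the robot, y to its left, z up, the work surface at z = 0. Lengths are in m, angles in degrees, forces in N, time in s.
With the tool pointing down it reaches from about 0.3 to 0.75 m from the base axis. Payload 8.5 kg.
Tool frame: the origin (TCP) lies at the very end of the fingers, on their centre line; the grasp point (between the pads) lies 19 mm behind it (env.hold_point_z is the distance from the TCP to the grasp point, in m); z points along the fingers, y is the line along which they close (so a half turn about z gives the same grasp; the last joint's range is limited). The gripper opens to 85 mm and grips with 20 to 120 N. Pads are 22 mm wide; open, the fingers measure 114 mm over their backs; the gripper's body (76 mm by 85 mm) begins 54 mm behind the grasp point. The pads swing forward as they close: fully open they stand 13 mm farther back than shut.
Start: joints at [-77.195, 21.807, 74.336, -0, 83.858, -12.336], TCP at [0.234, -0.498, 0.231] pointing down, gripper open.
Joint ranges: [-178.18, 178.18], [-50.72, 133.34], [12.68, 142.11], [-81.47, 261.47], [9.98, 163.14], [-165.26, 165.26]. Speed limits (degrees/s): [136.94, 136.94, 180, 180, 180, 180].

### API

Orientations are given as a 3x3 rotation matrix whose columns are the frame's x, y, z axes.
In Python, from rig import env, optics gives the robot as it stands.
- The arm moves only by the shell command python3 -m jog 'ROWS' [OPENING] [FORCE]. ROWS is JSON, a list of rows, each an object with "linear": the shift along the tool's x, y, z in units of 40 mm (1.0 is 40 mm), a list of three; "roll": the turn about the tool's z in units of 5 degrees (1.0 is 5 degrees). A call has 1 to 12 rows; each row shifts and turns the commanded pose from where the row before left it, along the tool's axes as they then stand; what a row does not reach is not made up. A row lasts 1/12 s, in which the tool goes at most 41.7 mm and 7.16 degrees, less where a joint would pass 70% of its speed; a pose out of reach is approached as far as the arm can. A call is refused whole if a number of a shift passes 1 or a number of a turn 1, either way. A call with a gripper value outside its range is refused whole. OPENING is the opening, from -1 (shut) to 1 (fully open), set as the call begins (- or left out, the last holds). The fingers move at their own pace and stop on an object; FORCE is the grip in N (left out, the last holds). Time passes only in rows, so rows that do not move let the fingers close. It gives the time, the measured TCP pose, the force, the opening and the grip force at its end, in the units of the state.
- env.observe(): the state, without advancing time (a new reading comes with each control period).
- optics.get_image(name): name is "scene" or "top" or "wrist"; returns the picture (384x512x3 uint8, red, green, blue); there is no depth.
- optics.calibration(name): a dict with "fov_y" (degrees; the focal length in pixels is half the picture's height over the tangent of half this angle, whatever the lens; pixels are square), "cx", "cy" (the principal point, pixels), "T" (4x4, takes a point from camera to world coordinates). Camera axes: x right, y down, z forward; pixel columns grow to the right and rows downward; lengths in m; the calibration is good to about 2 mm. A picture is of the moment at which its call begins: read the wrist's pose just before it. calibration takes no time and is no camera call; for the wrist camera it gives the pose at the moment of the call.
- env.close_job(): hands the job in; it is judged then, once.
The state is a dict: "time_s": time; "q": joint angles; "qvel": joint speeds; "joint_efforts": joint torques, N m; "position": TCP position; "tool_rot": TCP orientation; "ft_force": force on the tool from outside, world axes, zero at the start; "wrist_torque": the same for the moment, N m; "grip_width": finger opening in m; "gripper_force": force on a finger pad.
Only numpy, scipy, OpenCV 4.12 (cv2) and the standard library are available. Lean on these libraries where they do the work, as an engineer would, in place of code of your own. Each camera call takes 0.05 s, during which the arm holds its last target. There are 200 camera calls.

## Working session

There is one attempt and no reset: what is moved stays moved. The work goes in short steps, Python scripts to look and compute and a shell command to move; the robot and the scene stay as the last step left them, time stands still between calls to the robot, and variables do not carry over. Pictures are saved under pics/ and viewed, at most 10 in all, crops included, and the job is handed in when it is done.

```bash
ls; mkdir -p pics; python3 - <<'E'
from rig import env, optics
import cv2,numpy as np
for n in ("top","scene"):
    im=optics.get_image(n); cv2.imwrite(f"pics/{n}0.png",im[:,:,::-1]); c=optics.calibration(n); print(n,c["fov_y"],c["cx"],c["cy"],np.round(c["T"],3).tolist())
s=env.observe(); print(s); print(env.hold_point_z)
E
```

```text
pics
top 49.68474001315831 251.80160335704858 190.74726312315022 [[0.019, -0.99, 0.141, 0.352], [-1.0, -0.015, 0.025, -0.041], [-0.023, -0.142, -0.99, 1.379], [0.0, 0.0, 0.0, 1.0]]
scene 54.287969820898596 253.1086639590861 194.42042388876018 [[0.466, 0.716, -0.52, 0.983], [0.885, -0.367, 0.288, -0.282], [0.016, -0.594, -0.804, 0.831], [0.0, 0.0, 0.0, 1.0]]
{'time_s': 0.1, 'q': array([-7.71939493e+01,  2.18376149e+01,  7.43799164e+01,  1.07467063e-03,
        8.38575815e+01, -1.23363605e+01]), 'qvel': array([-0.01174172, -0.1007043 , -0.13699126, -0.04272141, -0.00582629,
        0.07824332]), 'joint_efforts': array([ 3.14797937e-03, -4.49216795e+01, -2.31659567e+01, -2.44054554e-04,
        3.64152089e-03,  2.07792414e-05]), 'position': array([ 0.23361608, -0.49762943,  0.23077188]), 'tool_rot': array([[ 9.05255451e-01,  4.24867620e-01, -2.72392250e-04],
       [ 4.24867602e-01, -9.05254592e-01,  1.28248914e-03],
       [ 2.98303775e-04, -1.27671093e-03, -9.99999141e-01]]), 'ft_force': array([1.07052516, 0.19714503, 0.2699991 ]), 'wrist_torque': array([ 0.02441285,  0.02270174, -0.01690521]), 'gripper_force': 0.0, 'grip_width': 0.08554192892120707}
0.0187
```

View pics/top0.png

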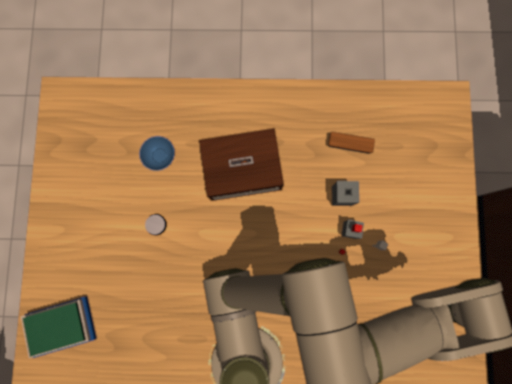

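View pics/scene0.png

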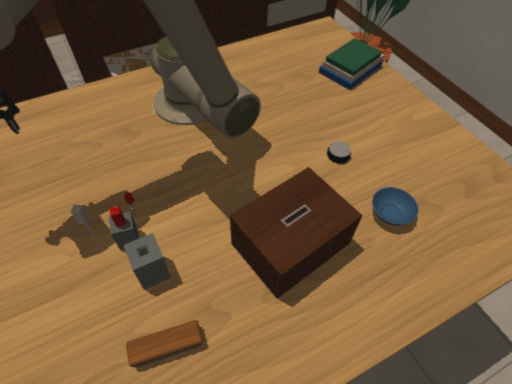

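Top view: the cabinet is at (241,163) with its slot at (240,161). There is a grey stand with a red pin at (353,228) and an empty larger-looking grey block at (346,192). A small red thing sits at (342,251) and a greyish-white pin at (383,245). The bowl, tin and brush are clear of these. I'll measure sizes and enlarge a crop to confirm which is which.

```bash
cat > h.py <<'E'
import numpy as np,cv2
from rig import env,optics
def ray(c,uv):
    f=192/np.tan(np.radians(c["fov_y"]/2)); T=np.array(c["T"])
    d=T[:3,:3]@np.array([(uv[0]-c["cx"])/f,(uv[1]-c["cy"])/f,1.0]); return T[:3,3],d/np.linalg.norm(d)
def cast(c,uv,z):
    o,d=ray(c,uv); return o+d*(z-o[2])/d[2]
def proj(c,p):
    f=192/np.tan(np.radians(c["fov_y"]/2)); T=np.array(c["T"]); q=T[:3,:3].T@(np.array(p)-T[:3,3])
    return np.array([c["cx"]+f*q[0]/q[2],c["cy"]+f*q[1]/q[2]])
E
python3 - <<'E'
from h import *
a=cv2.imread("pics/top0.png"); b=cv2.imread("pics/scene0.png")
A=cv2.resize(a[165:270,315:405],None,fx=5,fy=5,interpolation=cv2.INTER_CUBIC)
B=cv2.resize(b[175:300,65:190],(400,400),interpolation=cv2.INTER_CUBIC)
o=np.zeros((525,850,3),np.uint8);o[:525,:450]=A;o[:400,450:]=B
cv2.imwrite("pics/crop1.png",cv2.resize(o,(800,494)))
c=optics.calibration("top")
for n,uv,z in [("slot",(240.5,161),.13),("big",(347,192),.08),("pin",(357,228),.13),("smallred",(342,251),.05),("white",(383,245),.1),("dish",(157,153),.03),("tin",(155,224),.03),("brush",(351,142),.04)]: print(n,cast(c,uv,z).round(3))
E
```

```text
slot [0.622 0.027 0.13 ]
big [ 0.538 -0.308  0.08 ]
pin [ 0.423 -0.326  0.13 ]
smallred [ 0.354 -0.296  0.05 ]
white [ 0.374 -0.41   0.1  ]
dish [0.667 0.313 0.03 ]
tin [0.43  0.307 0.03 ]
brush [ 0.711 -0.331  0.04 ]
```

View pics/crop1.png

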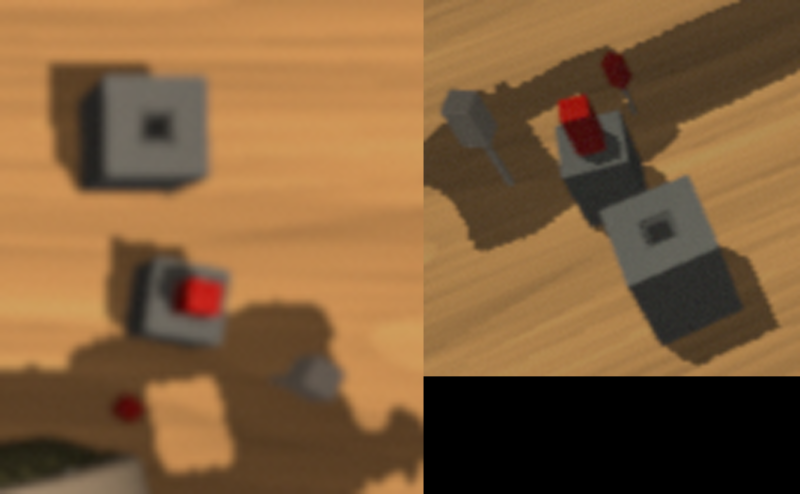

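Candidates for the pin:
- Red pin in the stand at (357,228): its handle is about 22 mm.
- Small red one at (342,251): smaller.
- White/grey one at (383,245): excluded because it is white.

The larger red pin fits. Its block measures about 17 px, or roughly 50 mm, so it is the stand meant. The block at (347,192) measures about 22 px, or roughly 70 mm, and is a look-alike. Next is a closer look with the wrist camera.

```bash
python3 -m jog '[{"linear":[0.7,-0.24,-0.4],"roll":0},{"linear":[0.7,-0.24,-0.4],"roll":0},{"linear":[0.7,-0.24,-0.4],"roll":0},{"linear":[0.7,-0.24,-0.4],"roll":0},{"linear":[0.7,-0.24,-0.4],"roll":0},{"linear":[0.7,-0.24,-0.4],"roll":0},{"linear":[0,0,0],"roll":0},{"linear":[0,0,0],"roll":0}]'; python3 - <<'E'
from h import *
c=optics.calibration("wrist"); im=optics.get_image("wrist"); cv2.imwrite("pics/w1.png",im[:,:,::-1]); print(c["fov_y"],c["cx"],c["cy"],np.round(c["T"],4).tolist()); s=env.observe(); print(s["position"],s["tool_rot"].round(4).tolist())
E
```

```text
time_s: 0.77
position: [0.3621, -0.3736, 0.3278]
tool_rot: [[0.904, 0.427, 0.001], [0.427, -0.904, -0.001], [-0.0, 0.001, -1.0]]
ft_force: [-0.3, 0.1, -0.3]
grip_width: 0.0855
gripper_force: 0.0
65.95920664151942 249.3607955445441 199.70246429326053 [[0.4271, -0.8584, -0.2842, 0.4347], [-0.9042, -0.405, -0.1356, -0.3401], [0.0013, 0.3149, -0.9491, 0.4716], [0.0, 0.0, 0.0, 1.0]]
[ 0.36130327 -0.37414139  0.32689268] [[0.9049, 0.4257, -0.0005], [0.4257, -0.9049, 0.0004], [-0.0003, -0.0006, -1.0]]
```

View pics/w1.png

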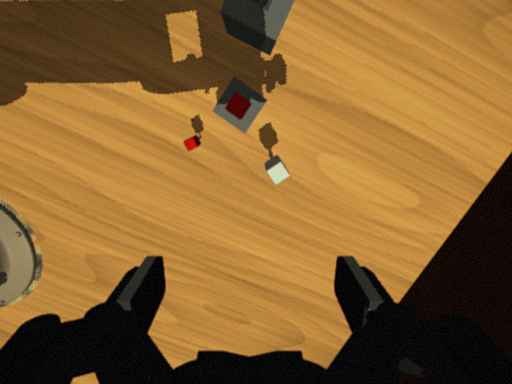

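The wrist view shows the stand with the red pin at (238,104). The small red pin is at (192,143), the white pin at (277,170) and the large block at (257,20). I'll measure the handle top and the stand top here.

```bash
cat >> h.py <<'E'
def red(im,vmin=60):
    h=cv2.cvtColor(im,cv2.COLOR_BGR2HSV); return (((h[...,0]<8)|(h[...,0]>172))&(h[...,1]>170)&(h[...,2]>vmin)).astype(np.uint8)
def blobs(m,amin=30):
    cs,_=cv2.findContours(m,cv2.RETR_EXTERNAL,cv2.CHAIN_APPROX_NONE)
    return sorted([k for k in cs if cv2.contourArea(k)>=amin],key=cv2.contourArea,reverse=True)
def rect(c,k,z):
    p=np.array([cast(c,q[0],z)[:2] for q in k],np.float32); return cv2.minAreaRect(p*1000)
E
python3 - <<'E'
from h import *
for n,f in (("wrist","w1"),("top","top0"),("scene","scene0")):
    im=cv2.imread(f"pics/{f}.png"); c=optics.calibration(n)
    for k in blobs(red(im),8):
        r=rect(c,k,.13); print(n,"red",cv2.minAreaRect(k)[0],np.round(r[0],1),np.round(r[1],1),round(r[2],1))
    h=cv2.cvtColor(im,cv2.COLOR_BGR2HSV); g=((h[...,1]<75)&(h[...,2]>75)&(h[...,2]<190)).astype(np.uint8)
    for k in blobs(g,100):
        m=cv2.minAreaRect(k)
        r=rect(c,k,.08)
        if 30<max(r[1])<100 and abs(r[0][0]-450)<150: print(n,"grey",m[0],np.round(r[0],1),np.round(r[1],1),round(r[2],1))
im=cv2.imread("pics/w1.png"); print(cv2.cvtColor(im,cv2.COLOR_BGR2HSV)[104,210:270].tolist())
E
```

```text
wrist red (237.85569763183594, 105.3489990234375) [ 424.9 -331.1] [20.7 20.7] 81.0
wrist red (190.50001525878906, 143.5) [ 364.2 -299.4] [11.4 13.1] 50.7
wrist grey (273.8753967285156, 15.570487022399902) [ 531.5 -326.4] [45.  25.6] 0.4
wrist grey (238.19227600097656, 106.4615249633789) [ 422.9 -330.7] [48.  44.9] 80.7
top red (357.0, 227.5) [ 424.2 -325.7] [23.8 21. ] 89.1
top red (341.5, 251.0) [ 353.9 -278.9] [11.7 14.9] 1.1
top grey (347.5, 192.0) [ 538.5 -309.3] [65.7 69.3] 89.4
top grey (155.0, 224.5) [425.8 294.4] [60.1 57. ] 2.8
scene red (116.55001068115234, 216.15000915527344) [ 444.1 -326.9] [56.7 22.6] 4.2
scene red (128.40000915527344, 197.80003356933594) [ 407.3 -290. ] [34.1 15.7] 3.6
scene grey (142.4606475830078, 250.76722717285156) [ 522.4 -305.3] [69.1 69.1] 0.3
scene grey (339.5, 148.5) [467.6 273.3] [56.7 57.7] 4.1
scene grey (295.7307434082031, 214.8461456298828) [597.6  50.9] [23.3 77.1] 9.3
scene grey (77.38236236572266, 214.52943420410156) [ 359.3 -412.2] [24.7 63.1] 87.7
scene grey (119.70589447021484, 222.32354736328125) [ 426.3 -328.6] [49.8 49.3] 80.7
[[1
[... 181 characters left out ...]
38, 32, 88], [30, 35, 88], [32, 43, 78], [33, 41, 74], [19, 50, 86], [7, 124, 74], [1, 255, 67], [0, 255, 73], [0, 255, 73], [178, 242, 78], [1, 221, 82], [3, 245, 77], [0, 255, 72], [0, 255, 73], [177, 232, 77], [0, 255, 72], [178, 226, 80], [0, 255, 71], [0, 255, 75], [1, 255, 77], [3, 229, 77], [2, 252, 74], [2, 255, 76], [179, 255, 74], [0, 213, 79], [0, 244, 71], [2, 255, 77], [0, 255, 70], [4, 148, 74], [14, 62, 90], [30, 29, 98], [30, 30, 101], [30, 36, 100], [35, 28, 99], [34, 43, 102], [40, 36, 107], [30, 36, 100], [30, 38, 102], [44, 27, 103], [30, 35, 102], [39, 34, 105], [18, 70, 116], [18, 132, 160], [17, 163, 191], [17, 170, 202], [18, 173, 200], [17, 165, 203], [18, 173, 201]]
```

```bash
python3 -m jog '[{"linear":[0.63,-0.11,0],"roll":0},{"linear":[0.63,-0.11,0],"roll":0},{"linear":[0.63,-0.11,0],"roll":0},{"linear":[0,0,0.33],"roll":0.985},{"linear":[0,0,0.33],"roll":0.985},{"linear":[0,0,0.33],"roll":0.985},{"linear":[0,0,0.33],"roll":0.985},{"linear":[0,0,0.33],"roll":0.985},{"linear":[0,0,0.33],"roll":0.985},{"linear":[0,0,0.33],"roll":0.985},{"linear":[0,0,0],"roll":0},{"linear":[0,0,0],"roll":0}]' 0; python3 - <<'E'
from h import *
c=optics.calibration("wrist"); im=optics.get_image("wrist")[:,:,::-1].copy(); cv2.imwrite("pics/w2.png",im); s=env.observe(); p=s["position"]; R=s["tool_rot"]; print(p,R.round(4).tolist(),s["q"].round(1))
for k in blobs(red(im),30):
    r=rect(c,k,.13); print("red",k.shape,cv2.minAreaRect(k)[0],np.round(r[0],1),np.round(r[1],1),round(r[2],1), "tool", (R.T@(np.array([*r[0],130])/1000-p)).round(4))
h=cv2.cvtColor(im,cv2.COLOR_BGR2HSV); g=((h[...,1]<75)&(h[...,2]>65)&(h[...,2]<190)).astype(np.uint8)
for k in blobs(g,200):
    r=rect(c,k,.08); print("grey",cv2.minAreaRect(k)[0],np.round(r[0],1),np.round(r[1],1),round(r[2],1))
E
```

```text
time_s: 1.82
position: [0.4233, -0.3308, 0.234]
tool_rot: [[0.987, -0.161, -0.002], [-0.161, -0.987, 0.002], [-0.002, -0.002, -1.0]]
ft_force: [0.3, 0.4, 0.4]
grip_width: 0.0432
gripper_force: 0.0
[ 0.42366767 -0.33095243  0.2349019 ] [[0.987, -0.1606, -0.0005], [-0.1606, -0.987, 0.0004], [-0.0005, -0.0003, -1.0]] [-50.6  20.4  75.9  -0.   83.7  48.6]
red (107, 1, 2) (247.0, 189.0) [ 431.1 -331.2] [20.8 31.1] 81.3 tool [ 0.0074 -0.0009  0.1049]
red (61, 1, 2) (226.10000610351562, 242.30001831054688) [ 383.7 -303.6] [13.  24.1] 65.1 tool [-0.0438 -0.0205  0.1049]
grey (198.94476318359375, 63.0102653503418) [ 541.7 -305.2] [69.5 73.7] 89.9
grey (257.0, 180.0) [ 424.2 -340.4] [28.4 49.9] 82.1
grey (324.3547058105469, 210.4775390625) [ 379.7 -406.7] [53.2 31.2] 20.1
grey (230.5, 180.0) [ 428.7 -312.8] [13.2 49.5] 79.2
```

View pics/w2.png

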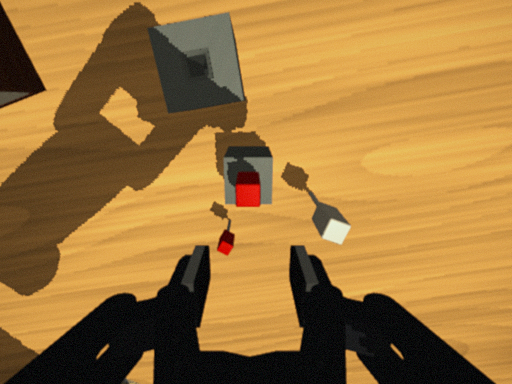

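Pin handle top at (247,196), aligned with the fingers. The small red pin is at (226,248) and the white pin top at (337,232). I'll refine the handle top (bright face) and triangulate the neighbours for clearance.

```bash
python3 - <<'E'
from h import *
c=optics.calibration("wrist"); ct=optics.calibration("top"); im=cv2.imread("pics/w2.png"); s=env.observe(); p=s["position"]; R=s["tool_rot"]
def tri(u,v):
    (a,d),(b,e)=ray(c,u),ray(ct,v); A=np.stack([d,-e],1); t=np.linalg.lstsq(A,b-a,rcond=None)[0]; P=a+t[0]*d; Q=b+t[1]*e; return (P+Q)/2,np.linalg.norm(P-Q)
for k in blobs(red(im,170),30):
    m=cv2.moments(k); u=np.array([m["m10"],m["m01"]])/m["m00"]; r=rect(c,k,.13); q=cast(c,u,.13); print("bright",u.round(1),q.round(4),np.round(r[1],1),round(r[2],1),"tool",(R.T@(q-p)).round(4))
print("pin top",tri((247.5,196),(357,227.5))); print("small",tri((226,248),(341.5,251))); print("white",tri((337,232),(386,244.5)))
E
```

```text
bright [247.7 195.4] [ 0.4257 -0.3311  0.13  ] [20.5 19.4] 80.7 tool [ 0.0021 -0.0002  0.1049]
bright [224.5 248. ] [ 0.3783 -0.3013  0.13  ] [11.2 10.6] 51.1 tool [-0.0495 -0.022   0.1049]
pin top (array([ 0.42376943, -0.32900365,  0.12178684]), np.float64(0.0033971011110615467))
small (array([ 0.35252455, -0.29133556,  0.07578335]), np.float64(0.005238016933866398))
white (array([ 0.37570894, -0.40919555,  0.12686079]), np.float64(0.004115391233586205))
```

```bash
python3 -m jog '[{"linear":[0.05,0,0.5],"roll":0},{"linear":[0,0,0.5],"roll":0},{"linear":[0,0,0.5],"roll":0},{"linear":[0,0,0.5],"roll":0},{"linear":[0,0,0.5],"roll":0},{"linear":[0,0,0.5],"roll":0},{"linear":[0,0,0.3],"roll":0},{"linear":[0,0,0.2],"roll":0},{"linear":[0,0,0.1],"roll":0},{"linear":[0,0,0],"roll":0},{"linear":[0,0,0],"roll":0}]'; python3 -m jog '[{"linear":[0,0,0],"roll":0},{"linear":[0,0,0],"roll":0},{"linear":[0,0,0],"roll":0},{"linear":[0,0,0],"roll":0},{"linear":[0,0,0],"roll":0},{"linear":[0,0,0],"roll":0}]' -1 40
```

```text
time_s: 2.78
position: [0.4264, -0.3311, 0.0917]
tool_rot: [[0.987, -0.162, 0.001], [-0.162, -0.987, -0.001], [0.001, 0.001, -1.0]]
ft_force: [-0.4, 1.2, -0.1]
grip_width: 0.0425
gripper_force: 0.0
time_s: 3.28
position: [0.4264, -0.331, 0.0918]
tool_rot: [[0.987, -0.162, 0.001], [-0.162, -0.987, -0.001], [0.001, 0.001, -1.0]]
ft_force: [-0.9, -0.1, 6.2]
grip_width: 0.0217
gripper_force: 39.6
```

```bash
python3 -m jog '[{"linear":[0,0,-0.2],"roll":0},{"linear":[0,0,-0.4],"roll":0},{"linear":[0,0,-0.6],"roll":0},{"linear":[0,0,-0.8],"roll":0},{"linear":[0,0,-0.8],"roll":0},{"linear":[0,0,-0.8],"roll":0},{"linear":[0,0,-0.8],"roll":0},{"linear":[0,0,0],"roll":0},{"linear":[0,0,0],"roll":0}]'; python3 - <<'E'
from h import *
for n,f in (("top","top0"),("scene","scene0")):
    im=cv2.imread(f"pics/{f}.png"); c=optics.calibration(n); h=cv2.cvtColor(im,cv2.COLOR_BGR2HSV)
    g=((h[...,1]<90)&(h[...,2]>90)).astype(np.uint8)
    for k in blobs(g,20):
        r=rect(c,k,.13)
        if np.hypot(r[0][0]-620,r[0][1]-30)<60: print(n,cv2.minAreaRect(k)[0],np.round(r[0],1),np.round(r[1],1),round(r[2],1))
E
```

```text
time_s: 4.03
position: [0.4262, -0.3307, 0.2686]
tool_rot: [[0.987, -0.162, 0.002], [-0.162, -0.987, -0.003], [0.003, 0.002, -1.0]]
ft_force: [-0.5, 0.9, -1.3]
grip_width: 0.0217
gripper_force: 39.2
top (240.7027130126953, 161.21621704101562) [621.6  26.5] [23.8 73.8] 10.4
scene (295.5245361328125, 215.0358428955078) [623.6  28.1] [23.3 73.6] 10.0
```

```bash
python3 -m jog '[{"linear":[0.12,-0.42,0],"roll":0},{"linear":[0.23,-0.88,0],"roll":0},{"linear":[0.23,-0.89,0],"roll":0},{"linear":[0.23,-0.89,0],"roll":0},{"linear":[0.23,-0.89,0],"roll":0},{"linear":[0.23,-0.89,0],"roll":0},{"linear":[0.23,-0.89,0],"roll":0},{"linear":[0.23,-0.89,0],"roll":0},{"linear":[0.23,-0.89,0],"roll":0},{"linear":[0.23,-0.89,0],"roll":0},{"linear":[0.23,-0.88,0],"roll":0},{"linear":[0,0,0],"roll":0}]'; python3 -m jog '[{"linear":[0,0,0],"roll":-0.985},{"linear":[0,0,0],"roll":-0.985},{"linear":[0,0,0],"roll":-0.985},{"linear":[0,0,0],"roll":-0.985},{"linear":[0,0,0],"roll":0},{"linear":[0,0,0],"roll":0}]';  python3 - <<'E'
from h import *
c=optics.calibration("wrist"); im=optics.get_image("wrist")[:,:,::-1].copy(); cv2.imwrite("pics/w3.png",im); s=env.observe(); p=s["position"]; R=s["tool_rot"]; print(p,s["ft_force"],proj(c,[.6225,.0275,.13]))
h=cv2.cvtColor(im,cv2.COLOR_BGR2HSV); g=((h[...,1]<90)&(h[...,2]>90)).astype(np.uint8)
for k in blobs(g,100):
        r=rect(c,k,.13); print(cv2.minAreaRect(k)[0],np.round(r[0],1),np.round(r[1],1),round(r[2],1),(R.T@(np.array([*r[0],130])/1000-p)).round(4))
E
```

```text
time_s: 5.03
position: [0.5826, 0.0261, 0.2649]
tool_rot: [[0.988, -0.157, -0.003], [-0.157, -0.988, 0.002], [-0.003, -0.002, -1.0]]
ft_force: [-0.3, 0.4, -0.4]
grip_width: 0.0219
gripper_force: 39.4
time_s: 5.53
position: [0.5815, 0.0206, 0.2658]
tool_rot: [[0.984, 0.177, -0.002], [0.177, -0.984, 0.0], [-0.002, -0.001, -1.0]]
ft_force: [-0.2, -0.1, -0.2]
grip_width: 0.0218
gripper_force: 39.3
[0.58162262 0.02064958 0.26609293] [-0.1185217   0.61160185 -0.80992097] [248.79370008 144.69577787]
(251.0, 145.0) [622.9  25.7] [22.4 72.9] 9.3 [0.0418 0.0024 0.136 ]
(27.750003814697266, 233.75003051757812) [491.4 236.4] [45.7 46.3] 51.3 [-0.0503 -0.2283  0.1363]
(493.7740783691406, 336.1624450683594) [ 450.6 -301.1] [102.3  49.2] 67.8 [-0.1857  0.2936  0.1362]
(496.0, 263.0) [ 541.2 -257.2] [70.  31.8] 25.9 [-0.0888  0.2664  0.1361]
```

View pics/w3.png

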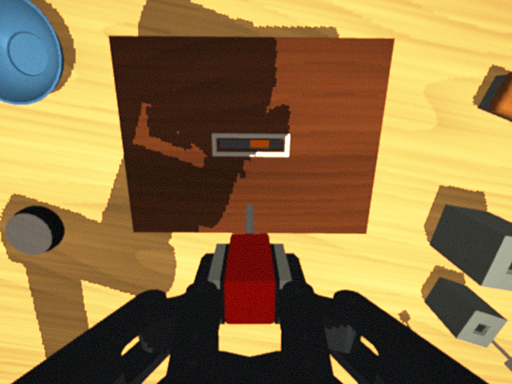

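The slot's trim is centred at (251,145), with the tool axes lined up with it. The pin hangs straight and its tip is at about (250,206). The shading inside the slot (orange at (259,143)) may only be light. Next I check the tip position in the same camera.

```bash
python3 - <<'E'
from h import *
c=optics.calibration("wrist"); im=cv2.imread("pics/w3.png"); s=env.observe(); p=s["position"]; R=s["tool_rot"]
for L in (.0,.0868): print("pred axis", L, proj(c,p+R@[0,0,L]).round(1))
print("handle bottom edges pred", proj(c,p+R@[0,0,.0868-.075]))
h=cv2.cvtColor(im,cv2.COLOR_BGR2HSV)
for r in range(200,234,4): print(r,h[r,240:262,1].tolist())
# slot mouth darker interior
f=192/np.tan(np.radians(c["fov_y"]/2)); print("px/mm at slot",f/np.linalg.norm(cast(c,(251,145),.13)-np.array(c["T"])[:3,3])/1000)
print(cv2.cvtColor(im,cv2.COLOR_BGR2GRAY)[145,205:300].tolist()); print(cv2.cvtColor(im,cv2.COLOR_BGR2GRAY)[128:164,240].tolist())
E
```

```text
pred axis 0.0 [247.4 256.2]
pred axis 0.0868 [248. 204.]
handle bottom edges pred [247.49111421 246.14959056]
200 [208, 187, 192, 201, 195, 196, 182, 193, 219, 197, 206, 189, 207, 191, 195, 196, 201, 202, 195, 210, 207, 195]
204 [197, 191, 194, 206, 194, 193, 181, 123, 94, 68, 88, 130, 167, 189, 193, 195, 180, 205, 190, 198, 197, 195]
208 [188, 192, 193, 202, 195, 168, 93, 43, 38, 28, 48, 50, 47, 115, 173, 191, 194, 193, 201, 192, 198, 201]
212 [189, 197, 209, 188, 189, 164, 63, 28, 35, 36, 38, 42, 36, 123, 193, 213, 190, 204, 192, 193, 196, 209]
216 [196, 192, 196, 200, 190, 156, 66, 27, 37, 45, 39, 40, 32, 88, 190, 203, 200, 195, 188, 201, 201, 204]
220 [201, 197, 207, 210, 190, 136, 48, 34, 38, 35, 44, 33, 33, 88, 181, 204, 200, 196, 204, 191, 189, 184]
224 [190, 192, 196, 203, 191, 150, 60, 54, 30, 40, 32, 43, 42, 81, 158, 194, 201, 188, 194, 193, 185, 187]
228 [196, 189, 193, 199, 181, 118, 42, 44, 46, 41, 28, 32, 29, 72, 144, 197, 200, 196, 198, 199, 194, 198]
232 [200, 190, 199, 192, 181, 110, 55, 36, 45, 50, 56, 52, 58, 85, 157, 198, 184, 191, 185, 190, 190, 197]
px/mm at slot 1.04742954673265
[29, 36, 35, 38, 40, 32, 54, 92, 115, 113, 106, 80, 40, 34, 32, 47, 42, 49, 44, 50, 47, 50, 46, 52, 46, 51, 47, 49, 49, 47, 45, 49, 50, 47, 48, 45, 41, 48, 45, 48, 48, 44, 45, 52, 59, 71, 85, 86, 85, 84, 85, 89, 85, 87, 84, 85, 86, 85, 85, 85, 87, 87, 87, 78, 51, 49, 49, 43, 46, 47, 51, 45, 43, 52, 45, 46, 48, 43, 65, 152, 247, 254, 254, 253, 215, 119, 84, 89, 92, 94, 88, 86, 88, 91, 95]
[36, 38, 41, 35, 39, 69, 100, 111, 112, 107, 64, 40, 43, 43, 50, 46, 45, 45, 48, 49, 39, 31, 34, 55, 97, 112, 109, 111, 72, 38, 37, 30, 32, 36, 34, 35]
```

```bash
python3 -m jog '[{"linear":[0.35,0.08,0],"roll":0},{"linear":[0.35,0.08,0],"roll":0},{"linear":[0.36,0.08,0.2],"roll":0},{"linear":[0,0,0.3],"roll":0},{"linear":[0,0,0.3],"roll":0},{"linear":[0,0,0.1],"roll":0},{"linear":[0,0,0],"roll":0},{"linear":[0,0,0],"roll":0}]';  python3 - <<'E'
from h import *
c=optics.calibration("wrist"); im=optics.get_image("wrist")[:,:,::-1].copy(); cv2.imwrite("pics/w4.png",im); s=env.observe(); p=s["position"]; R=s["tool_rot"]; t=proj(c,p+R@[0,0,.0868]); print(p,s["ft_force"],t)
im2=optics.get_image("scene")[:,:,::-1]
u=proj(optics.calibration("scene"),p+R@[0,0,.0868]); print(u)
x,y=t.astype(int); A=cv2.resize(im[y-50:y+50,x-60:x+60],(480,400),interpolation=cv2.INTER_CUBIC); x,y=u.astype(int); B=cv2.resize(im2[y-40:y+40,x-32:x+32],(320,400),interpolation=cv2.INTER_CUBIC); cv2.imwrite("pics/w4c.png",np.hstack([A,B]))
E
```

```text
time_s: 6.25
position: [0.6254, 0.0189, 0.2313]
tool_rot: [[0.984, 0.179, 0.0], [0.179, -0.984, 0.0], [0.0, 0.0, -1.0]]
ft_force: [-0.6, -0.3, -0.2]
grip_width: 0.0216
gripper_force: 39.3
[0.62550526 0.01889461 0.23167701] [-0.3865062   0.34501241  0.22403599] [248.06912027 203.91459341]
[293.36120281 213.44163818]
```

View pics/w4c.png

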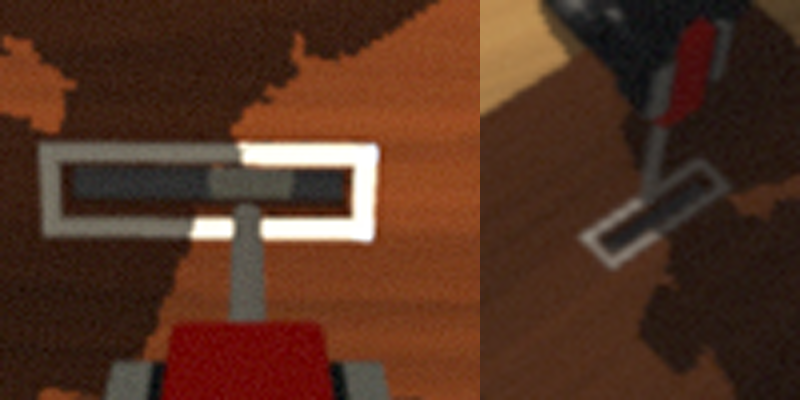

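The crop shows the slot's trim and the spring tab as a distinct lighter piece at crop cols 210–293. The rod is at col 247, so it sits nearly over the tab's middle. The tip is at crop row ~203 and the slot's mid row ~191. Next: the exact offset across the slot.

```bash
python3 - <<'E'
from h import *
c=optics.calibration("wrist"); s=env.observe(); p=s["position"]; R=s["tool_rot"]
im=cv2.imread("pics/w4.png"); h=cv2.cvtColor(im,cv2.COLOR_BGR2HSV)
U=lambda u:(188+u[0]/4-.5,153+u[1]/4-.5)
tl=lambda u,z:((R.T@(cast(c,u,z)-p))*1000).round(2)
print("slot trim corners tool",[tl(U(u),.13)[:2].tolist() for u in ((38,142),(378,142),(374,241),(41,238))])
print("slot inner",[tl(U(u),.13)[:2].tolist() for u in ((60,164),(355,164),(352,217),(62,217))])
for z in (.088,.096,.104): print("tab ends",z,tl(U((210,182)),z)[:2],tl(U((293,182)),z)[:2])
g=h[...,1]; print(g[196:216,245:255].tolist())
z=p[2]-.0868; print("tip z",z,"tip sphere silhouette pred row", [proj(c,p+R@np.array([3*np.sin(a),0,83.8+3*np.cos(a)])/1000)[1].round(2) for a in np.radians([0,30,60,90])])
E
```

```text
slot trim corners tool [[9.43, -44.08], [9.41, 29.3], [-13.43, 29.2], [-12.69, -44.64]]
slot inner [[4.46, -39.58], [4.44, 24.48], [-7.77, 24.16], [-7.75, -39.75]]
tab ends 0.088 [-13.31  -8.43] [-13.32  12.78]
tab ends 0.096 [-10.71  -8.17] [-10.72  12.45]
tab ends 0.104 [-8.11 -7.91] [-8.11 12.12]
[[34, 27, 49, 37, 41, 22, 51, 44, 54, 32], [42, 52, 39, 48, 32, 47, 27, 32, 39, 35], [45, 38, 37, 41, 39, 39, 46, 46, 42, 47], [58, 55, 48, 54, 42, 68, 39, 42, 37, 44], [44, 47, 42, 36, 47, 49, 48, 42, 50, 40], [45, 49, 47, 45, 38, 34, 50, 48, 46, 61], [75, 77, 78, 84, 84, 80, 75, 72, 66, 73], [135, 132, 96, 97, 92, 95, 120, 127, 145, 128], [171, 145, 85, 45, 49, 56, 78, 84, 197, 188], [196, 100, 53, 32, 41, 38, 47, 68, 155, 185], [133, 95, 42, 41, 39, 33, 28, 57, 146, 176], [69, 52, 33, 51, 34, 56, 35, 60, 76, 78], [40, 51, 40, 42, 35, 27, 39, 50, 48, 24], [11, 47, 42, 41, 38, 39, 44, 49, 41, 3], [13, 48, 45, 41, 47, 36, 33, 51, 43, 3], [18, 45, 42, 42, 30, 42, 43, 48, 46, 4], [66, 57, 39, 36, 38, 41, 31, 57, 68, 63], [138, 68, 41, 35, 35, 35, 39, 57, 113, 138], [167, 65, 31, 37, 43, 37, 31, 31, 99, 183], [155, 64, 33, 50, 49, 38, 36, 35, 88, 173]]
tip z 0.14506598137694282 tip sphere silhouette pred row [np.float64(204.04), np.float64(202.48), np.float64(201.64), np.float64(201.77)]
```

The tip is within about 0.3 mm of the slot's mid-line and within 1 mm of the tab's middle along it. Going down in small steps with force checks.

```bash
python3 -m jog '[{"linear":[-0.01,0.02,0.06],"roll":0},{"linear":[0,0,0.06],"roll":0},{"linear":[0,0,0.06],"roll":0},{"linear":[0,0,0.06],"roll":0},{"linear":[0,0,0.04],"roll":0},{"linear":[0,0,0],"roll":0}]'; for i in 1; do python3 -m jog '[{"linear":[0,0,0.03],"roll":0},{"linear":[0,0,0.03],"roll":0},{"linear":[0,0,0.03],"roll":0},{"linear":[0,0,0.03],"roll":0},{"linear":[0,0,0],"roll":0}]'; done
```

```text
time_s: 6.85
position: [0.625, 0.0181, 0.2192]
tool_rot: [[0.984, 0.18, -0.001], [0.18, -0.984, 0.0], [-0.001, -0.0, -1.0]]
ft_force: [-0.3, -0.1, -0.3]
grip_width: 0.0215
gripper_force: 39.3
time_s: 7.27
position: [0.625, 0.0181, 0.2146]
tool_rot: [[0.984, 0.18, -0.0], [0.18, -0.984, 0.0], [-0.0, -0.0, -1.0]]
ft_force: [-1.0, 0.3, -0.2]
grip_width: 0.0215
gripper_force: 39.3
```

```bash
python3 -m jog '[{"linear":[0,0,0.03],"roll":0},{"linear":[0,0,0.03],"roll":0},{"linear":[0,0,0.03],"roll":0},{"linear":[0,0,0],"roll":0}]'
```

```text
time_s: 7.6
position: [0.625, 0.0181, 0.211]
tool_rot: [[0.984, 0.18, -0.0], [0.18, -0.984, 0.0], [-0.0, -0.0, -1.0]]
ft_force: [-0.7, -0.0, -1.0]
grip_width: 0.0211
gripper_force: 39.3
```

```bash
python3 -m jog '[{"linear":[0,0,0.03],"roll":0},{"linear":[0,0,0.03],"roll":0},{"linear":[0,0,0.03],"roll":0},{"linear":[0,0,0.03],"roll":0},{"linear":[0,0,0],"roll":0}]';python3 -m jog '[{"linear":[0,0,0.03],"roll":0},{"linear":[0,0,0.03],"roll":0},{"linear":[0,0,0.03],"roll":0},{"linear":[0,0,0.03],"roll":0},{"linear":[0,0,0.03],"roll":0},{"linear":[0,0,0.03],"roll":0},{"linear":[0,0,0.03],"roll":0},{"linear":[0,0,0.03],"roll":0},{"linear":[0,0,0],"roll":0}]'
```

```text
time_s: 8.02
position: [0.625, 0.0181, 0.2062]
tool_rot: [[0.984, 0.18, -0.0], [0.18, -0.984, 0.0], [-0.0, -0.0, -1.0]]
ft_force: [0.3, 1.0, -1.2]
grip_width: 0.0218
gripper_force: 39.3
time_s: 8.77
position: [0.625, 0.0181, 0.1966]
tool_rot: [[0.984, 0.18, -0.0], [0.18, -0.984, 0.0], [-0.0, -0.0, -1.0]]
ft_force: [-1.1, 0.1, -0.0]
grip_width: 0.0216
gripper_force: 39.3
```

```bash
python3 -m jog '[{"linear":[0,0,0.015],"roll":0},{"linear":[0,0,0.015],"roll":0},{"linear":[0,0,0.015],"roll":0},{"linear":[0,0,0.015],"roll":0},{"linear":[0,0,0],"roll":0}]'
```

```text
time_s: 9.18
position: [0.6251, 0.0181, 0.1944]
tool_rot: [[0.984, 0.18, -0.0], [0.18, -0.984, 0.0], [-0.0, -0.0, -1.0]]
ft_force: [0.7, 0.4, -1.1]
grip_width: 0.0213
gripper_force: 39.3
```

```bash
python3 -m jog '[{"linear":[0,0,0.015],"roll":0},{"linear":[0,0,0.015],"roll":0},{"linear":[0,0,0.015],"roll":0},{"linear":[0,0,0.015],"roll":0},{"linear":[0,0,0],"roll":0}]'
```

```text
time_s: 9.6
position: [0.6251, 0.0181, 0.192]
tool_rot: [[0.984, 0.18, -0.0], [0.18, -0.984, 0.0], [-0.0, -0.0, -1.0]]
ft_force: [-0.8, 0.6, -1.0]
grip_width: 0.0218
gripper_force: 39.3
```

```bash
python3 -m jog '[{"linear":[0,0,0.015],"roll":0},{"linear":[0,0,0.015],"roll":0},{"linear":[0,0,0.015],"roll":0},{"linear":[0,0,0],"roll":0}]'
```

```text
time_s: 9.93
position: [0.6251, 0.0181, 0.1902]
tool_rot: [[0.984, 0.18, -0.0], [0.18, -0.984, 0.0], [-0.0, -0.0, -1.0]]
ft_force: [0.8, 0.3, -1.0]
grip_width: 0.0216
gripper_force: 39.3
```

```bash
python3 -m jog '[{"linear":[0,0,0.015],"roll":0},{"linear":[0,0,0.015],"roll":0},{"linear":[0,0,0.015],"roll":0},{"linear":[0,0,0],"roll":0}]'
```

```text
time_s: 10.27
position: [0.6251, 0.0181, 0.1884]
tool_rot: [[0.984, 0.18, -0.0], [0.18, -0.984, 0.0], [-0.0, -0.0, -1.0]]
ft_force: [-0.4, 0.3, -0.7]
grip_width: 0.0212
gripper_force: 39.3
```

```bash
python3 -m jog '[{"linear":[0,0,0.015],"roll":0},{"linear":[0,0,0.015],"roll":0},{"linear":[0,0,0.015],"roll":0},{"linear":[0,0,0],"roll":0}]'
```

```text
time_s: 10.6
position: [0.6251, 0.0181, 0.1866]
tool_rot: [[0.984, 0.18, -0.0], [0.18, -0.984, 0.0], [-0.0, -0.0, -1.0]]
ft_force: [-0.4, -0.3, -1.0]
grip_width: 0.0216
gripper_force: 39.3
```

```bash
python3 -m jog '[{"linear":[0,0,0.015],"roll":0},{"linear":[0,0,0.015],"roll":0},{"linear":[0,0,0],"roll":0}]'
```

```text
time_s: 10.85
position: [0.6251, 0.0181, 0.1854]
tool_rot: [[0.984, 0.18, -0.0], [0.18, -0.984, 0.0], [-0.0, -0.0, -1.0]]
ft_force: [0.2, 0.0, -1.2]
grip_width: 0.0214
gripper_force: 39.3
```

```bash
python3 -m jog '[{"linear":[0,0,0.015],"roll":0},{"linear":[0,0,0.015],"roll":0},{"linear":[0,0,0.015],"roll":0},{"linear":[0,0,0],"roll":0}]'
```

```text
time_s: 11.18
position: [0.6251, 0.0181, 0.1836]
tool_rot: [[0.984, 0.18, -0.0], [0.18, -0.984, 0.0], [-0.0, -0.0, -1.0]]
ft_force: [-1.3, 0.2, -1.9]
grip_width: 0.0215
gripper_force: 39.3
```

```bash
python3 -m jog '[{"linear":[0,0,0.015],"roll":0},{"linear":[0,0,0.015],"roll":0},{"linear":[0,0,0],"roll":0}]'
```

```text
time_s: 11.43
position: [0.6251, 0.0181, 0.1824]
tool_rot: [[0.984, 0.18, -0.0], [0.18, -0.984, 0.0], [-0.0, -0.0, -1.0]]
ft_force: [-1.1, -0.4, -0.6]
grip_width: 0.0215
gripper_force: 39.3
```

```bash
python3 -m jog '[{"linear":[0,0,0.015],"roll":0},{"linear":[0,0,0.015],"roll":0},{"linear":[0,0,0.015],"roll":0},{"linear":[0,0,0],"roll":0}]'
```

```text
time_s: 11.77
position: [0.6251, 0.0181, 0.1806]
tool_rot: [[0.984, 0.18, -0.0], [0.18, -0.984, 0.0], [-0.0, -0.0, -1.0]]
ft_force: [-0.2, -0.2, -1.2]
grip_width: 0.0218
gripper_force: 39.3
```

```bash
python3 -m jog '[{"linear":[0,0,0.015],"roll":0},{"linear":[0,0,0.015],"roll":0},{"linear":[0,0,0],"roll":0}]'
```

```text
time_s: 12.02
position: [0.6251, 0.0181, 0.1794]
tool_rot: [[0.984, 0.18, -0.0], [0.18, -0.984, 0.0], [-0.0, -0.0, -1.0]]
ft_force: [-0.7, 1.0, -1.6]
grip_width: 0.0217
gripper_force: 39.3
```

```bash
python3 -m jog '[{"linear":[0,0,0.015],"roll":0},{"linear":[0,0,0.015],"roll":0},{"linear":[0,0,0.015],"roll":0},{"linear":[0,0,0],"roll":0}]'
```

```text
time_s: 12.35
position: [0.6251, 0.0181, 0.1776]
tool_rot: [[0.984, 0.18, -0.0], [0.18, -0.984, 0.0], [-0.0, -0.0, -1.0]]
ft_force: [-0.0, -0.2, -0.7]
grip_width: 0.0211
gripper_force: 39.3
```

```bash
python3 -m jog '[{"linear":[0,0,0.015],"roll":0},{"linear":[0,0,0.015],"roll":0},{"linear":[0,0,0],"roll":0}]'
```

```text
time_s: 12.6
position: [0.6251, 0.0181, 0.1764]
tool_rot: [[0.984, 0.18, -0.0], [0.18, -0.984, 0.0], [-0.0, -0.0, -1.0]]
ft_force: [-0.9, 0.1, -0.8]
grip_width: 0.0219
gripper_force: 39.3
```

```bash
python3 -m jog '[{"linear":[0,0,0.015],"roll":0},{"linear":[0,0,0.015],"roll":0},{"linear":[0,0,0],"roll":0}]'
```

```text
time_s: 12.85
position: [0.6251, 0.0181, 0.1752]
tool_rot: [[0.984, 0.18, -0.0], [0.18, -0.984, 0.0], [-0.0, -0.0, -1.0]]
ft_force: [0.2, -0.6, -0.5]
grip_width: 0.0218
gripper_force: 39.3
```

```bash
python3 -m jog '[{"linear":[0,0,0.015],"roll":0},{"linear":[0,0,0.015],"roll":0},{"linear":[0,0,0],"roll":0}]'
```

```text
time_s: 13.1
position: [0.6252, 0.0181, 0.1744]
tool_rot: [[0.984, 0.18, 0.0], [0.18, -0.984, -0.0], [0.0, 0.0, -1.0]]
ft_force: [-0.6, 0.6, 1.0]
grip_width: 0.0216
gripper_force: 39.7
```

Contact felt at TCP z≈0.1745. The force is +1.0 N, against a free reading of about −0.9.

```bash
python3 -m jog '[{"linear":[0,0,0.012],"roll":0},{"linear":[0,0,0.012],"roll":0},{"linear":[0,0,0],"roll":0}]'
```

```text
time_s: 13.35
position: [0.6253, 0.0181, 0.1737]
tool_rot: [[0.984, 0.18, 0.001], [0.18, -0.984, -0.0], [0.001, 0.0, -1.0]]
ft_force: [-0.7, -0.2, 4.7]
grip_width: 0.0218
gripper_force: 40.1
```

```bash
python3 -m jog '[{"linear":[0,0,0],"roll":0}]'
```

```text
time_s: 13.43
position: [0.6253, 0.0181, 0.1737]
tool_rot: [[0.984, 0.18, 0.001], [0.18, -0.984, -0.0], [0.001, 0.0, -1.0]]
ft_force: [-0.1, -0.1, 5.7]
grip_width: 0.0219
gripper_force: 40.1
```

6 N with almost no yield is a rigid contact, so this is the ledge and the light patch was only sunlight. At +10 mm from the slot's centre the ledge excludes tab middles between about −1 and +21, so the tab must lie on the other side. Lift 6 mm, slide −20 mm along the slot and feel there.

```bash
python3 -m jog '[{"linear":[0,0,-0.05],"roll":0},{"linear":[0,0,-0.05],"roll":0},{"linear":[0,0,-0.05],"roll":0},{"linear":[0,0,0],"roll":0}]'; python3 -m jog '[{"linear":[0,-0.05,0],"roll":0},{"linear":[0,-0.05,0],"roll":0},{"linear":[0,-0.05,0],"roll":0},{"linear":[0,-0.05,0],"roll":0},{"linear":[0,0,0],"roll":0}]'
```

```text
time_s: 13.77
position: [0.6252, 0.018, 0.1793]
tool_rot: [[0.984, 0.18, 0.0], [0.18, -0.984, -0.0], [0.0, 0.0, -1.0]]
ft_force: [0.9, 0.1, -1.4]
grip_width: 0.0222
gripper_force: 39.5
time_s: 14.18
position: [0.6236, 0.0265, 0.1791]
tool_rot: [[0.984, 0.18, -0.0], [0.18, -0.984, 0.0], [-0.0, -0.0, -1.0]]
ft_force: [-0.0, 0.8, -1.0]
grip_width: 0.0217
gripper_force: 39.5
```

```bash
python3 -m jog '[{"linear":[0,-0.05,0],"roll":0},{"linear":[0,-0.05,0],"roll":0},{"linear":[0,-0.05,0],"roll":0},{"linear":[0,-0.05,0],"roll":0},{"linear":[0,-0.05,0],"roll":0},{"linear":[0,-0.05,0],"roll":0},{"linear":[0,0,0],"roll":0}]'
```

```text
time_s: 14.77
position: [0.6214, 0.0382, 0.1792]
tool_rot: [[0.984, 0.18, 0.0], [0.18, -0.984, 0.0], [0.0, -0.0, -1.0]]
ft_force: [-0.0, 0.4, -1.0]
grip_width: 0.0218
gripper_force: 39.5
```

```bash
python3 -m jog '[{"linear":[0,0,0.015],"roll":0},{"linear":[0,0,0.015],"roll":0},{"linear":[0,0,0.015],"roll":0},{"linear":[0,0,0],"roll":0}]'
```

```text
time_s: 15.1
position: [0.6215, 0.0377, 0.1772]
tool_rot: [[0.984, 0.18, -0.0], [0.18, -0.984, 0.0], [-0.0, -0.0, -1.0]]
ft_force: [0.3, 0.4, -1.0]
grip_width: 0.0211
gripper_force: 39.5
```

```bash
python3 -m jog '[{"linear":[0,0,0.015],"roll":0},{"linear":[0,0,0.015],"roll":0},{"linear":[0,0,0],"roll":0}]'
```

```text
time_s: 15.35
position: [0.6215, 0.0377, 0.176]
tool_rot: [[0.984, 0.18, -0.0], [0.18, -0.984, 0.0], [-0.0, -0.0, -1.0]]
ft_force: [-0.8, 0.1, -0.4]
grip_width: 0.0219
gripper_force: 39.5
```

```bash
python3 -m jog '[{"linear":[0,0,0.015],"roll":0},{"linear":[0,0,0.012],"roll":0},{"linear":[0,0,0],"roll":0}]'
```

```text
time_s: 15.6
position: [0.6215, 0.0378, 0.175]
tool_rot: [[0.984, 0.18, -0.0], [0.18, -0.984, 0.0], [-0.0, -0.0, -1.0]]
ft_force: [-0.5, 0.1, -0.5]
grip_width: 0.0218
gripper_force: 39.5
```

```bash
python3 -m jog '[{"linear":[0,0,0.012],"roll":0},{"linear":[0,0,0],"roll":0}]'
```

```text
time_s: 15.77
position: [0.6215, 0.0378, 0.1745]
tool_rot: [[0.984, 0.18, -0.0], [0.18, -0.984, 0.0], [-0.0, -0.0, -1.0]]
ft_force: [0.1, -0.4, -0.8]
grip_width: 0.0215
gripper_force: 39.5
```

```bash
python3 -m jog '[{"linear":[0,0,0.012],"roll":0},{"linear":[0,0,0],"roll":0}]'
```

```text
time_s: 15.93
position: [0.6215, 0.0377, 0.174]
tool_rot: [[0.984, 0.18, -0.0], [0.18, -0.984, 0.0], [-0.0, -0.0, -1.0]]
ft_force: [0.0, -1.1, -0.6]
grip_width: 0.0215
gripper_force: 39.5
```

```bash
python3 -m jog '[{"linear":[0,0,0.012],"roll":0},{"linear":[0,0,0],"roll":0}]'
```

```text
time_s: 16.1
position: [0.6215, 0.0377, 0.1736]
tool_rot: [[0.984, 0.18, -0.0], [0.18, -0.984, 0.0], [-0.0, -0.0, -1.0]]
ft_force: [-0.4, 0.5, -1.2]
grip_width: 0.0217
gripper_force: 39.5
```

```bash
python3 -m jog '[{"linear":[0,0,0.012],"roll":0},{"linear":[0,0,0],"roll":0}]'
```

```text
time_s: 16.27
position: [0.6215, 0.0378, 0.1731]
tool_rot: [[0.984, 0.18, -0.0], [0.18, -0.984, 0.0], [-0.0, -0.0, -1.0]]
ft_force: [-0.5, -0.0, -0.8]
grip_width: 0.0218
gripper_force: 39.5
```

```bash
python3 -m jog '[{"linear":[0,0,0.012],"roll":0},{"linear":[0,0,0],"roll":0}]'
```

```text
time_s: 16.43
position: [0.6215, 0.0378, 0.1726]
tool_rot: [[0.984, 0.18, -0.0], [0.18, -0.984, 0.0], [-0.0, -0.0, -1.0]]
ft_force: [-0.2, 0.3, -0.7]
grip_width: 0.0219
gripper_force: 39.5
```

```bash
python3 -m jog '[{"linear":[0,0,0.012],"roll":0},{"linear":[0,0,0],"roll":0}]'
```

```text
time_s: 16.6
position: [0.6215, 0.0378, 0.1721]
tool_rot: [[0.984, 0.18, -0.0], [0.18, -0.984, 0.0], [-0.0, -0.0, -1.0]]
ft_force: [0.1, 0.0, -1.2]
grip_width: 0.0215
gripper_force: 39.5
```

```bash
python3 -m jog '[{"linear":[0,0,0.012],"roll":0},{"linear":[0,0,0],"roll":0}]'
```

```text
time_s: 16.77
position: [0.6215, 0.0378, 0.1717]
tool_rot: [[0.984, 0.18, 0.0], [0.18, -0.984, 0.0], [0.0, -0.0, -1.0]]
ft_force: [-0.3, -0.2, -1.2]
grip_width: 0.0211
gripper_force: 39.5
```

```bash
python3 -m jog '[{"linear":[0,0,0.012],"roll":0},{"linear":[0,0,0],"roll":0}]'
```

```text
time_s: 16.93
position: [0.6216, 0.0377, 0.1714]
tool_rot: [[0.984, 0.18, 0.0], [0.18, -0.984, -0.0], [0.0, 0.0, -1.0]]
ft_force: [-1.4, 0.3, 1.7]
grip_width: 0.0213
gripper_force: 39.6
```

```bash
python3 -m jog '[{"linear":[0,0,0.012],"roll":0},{"linear":[0,0,0],"roll":0}]'
```

```text
time_s: 17.1
position: [0.6216, 0.0378, 0.1712]
tool_rot: [[0.984, 0.18, 0.001], [0.18, -0.984, -0.0], [0.001, 0.0, -1.0]]
ft_force: [-0.6, 0.2, 3.7]
grip_width: 0.0217
gripper_force: 40.0
```

Here the ledge is at TCP z 0.1715. That is 3.1 mm below the first contact at 0.1746, so the first place was the tab after all, standing 3 mm proud. Back there to press further.

```bash
python3 -m jog '[{"linear":[0,0,-0.05],"roll":0},{"linear":[0,0,-0.05],"roll":0},{"linear":[0,0,-0.05],"roll":0},{"linear":[0,0,-0.05],"roll":0},{"linear":[0,0,0],"roll":0}]'; python3 -m jog '[{"linear":[0,0.05,0],"roll":0},{"linear":[0,0.05,0],"roll":0},{"linear":[0,0.05,0],"roll":0},{"linear":[0,0.05,0],"roll":0},{"linear":[0,0.05,0],"roll":0},{"linear":[0,0.05,0],"roll":0},{"linear":[0,0.05,0],"roll":0},{"linear":[0,0.05,0],"roll":0},{"linear":[0,0.05,0],"roll":0},{"linear":[0,0.05,0],"roll":0},{"linear":[0,0,0],"roll":0}]'; python3 -m jog '[{"linear":[0,0,0.03],"roll":0},{"linear":[0,0,0.03],"roll":0},{"linear":[0,0,0.03],"roll":0},{"linear":[0,0,0],"roll":0},{"linear":[0,0,0],"roll":0}]'
```

```text
time_s: 17.52
position: [0.6217, 0.0378, 0.1792]
tool_rot: [[0.984, 0.18, 0.001], [0.18, -0.984, -0.0], [0.001, 0.0, -1.0]]
ft_force: [1.2, 0.1, 0.6]
grip_width: 0.0221
gripper_force: 39.5
time_s: 18.43
position: [0.6252, 0.0177, 0.1788]
tool_rot: [[0.984, 0.18, 0.0], [0.18, -0.984, -0.0], [0.0, 0.0, -1.0]]
ft_force: [0.2, -0.1, -1.0]
grip_width: 0.0217
gripper_force: 39.5
time_s: 18.85
position: [0.6251, 0.0182, 0.175]
tool_rot: [[0.984, 0.18, -0.0], [0.18, -0.984, 0.0], [-0.0, -0.0, -1.0]]
ft_force: [-0.6, 0.4, -0.6]
grip_width: 0.0216
gripper_force: 39.5
```

```bash
python3 -m jog '[{"linear":[0,0,0.02],"roll":0},{"linear":[0,0,0.02],"roll":0},{"linear":[0,0,0],"roll":0},{"linear":[0,0,0],"roll":0}]'
```

```text
time_s: 19.18
position: [0.6253, 0.0181, 0.1739]
tool_rot: [[0.984, 0.18, 0.001], [0.18, -0.984, -0.0], [0.001, 0.0, -1.0]]
ft_force: [-0.5, 0.5, 2.9]
grip_width: 0.0219
gripper_force: 39.9
```

```bash
python3 -m jog '[{"linear":[0,0,0.015],"roll":0},{"linear":[0,0,0],"roll":0},{"linear":[0,0,0],"roll":0}]'
```

```text
time_s: 19.43
position: [0.6253, 0.0181, 0.1734]
tool_rot: [[0.984, 0.18, 0.001], [0.18, -0.984, -0.0], [0.001, 0.0, -1.0]]
ft_force: [-0.5, 0.3, 4.4]
grip_width: 0.0212
gripper_force: 40.1
```

```bash
python3 -m jog '[{"linear":[0,0,0.01],"roll":0},{"linear":[0,0,0],"roll":0},{"linear":[0,0,0],"roll":0}]'
```

```text
time_s: 19.68
position: [0.6253, 0.0181, 0.173]
tool_rot: [[0.984, 0.18, 0.001], [0.18, -0.984, -0.0], [0.001, 0.0, -1.0]]
ft_force: [-0.7, 0.2, 4.7]
grip_width: 0.0215
gripper_force: 40.1
```

The tab is yielding: the TCP follows the command and the force levels off at about 5 N. Pressing on gently.

```bash
python3 -m jog '[{"linear":[0,0,0.015],"roll":0},{"linear":[0,0,0.015],"roll":0},{"linear":[0,0,0],"roll":0},{"linear":[0,0,0],"roll":0}]'
```

```text
time_s: 20.02
position: [0.6253, 0.0181, 0.1718]
tool_rot: [[0.984, 0.18, 0.001], [0.18, -0.984, -0.0], [0.001, 0.0, -1.0]]
ft_force: [-0.2, 0.6, 4.9]
grip_width: 0.0214
gripper_force: 40.2
```

```bash
python3 -m jog '[{"linear":[0,0,0.015],"roll":0},{"linear":[0,0,0.015],"roll":0},{"linear":[0,0,0],"roll":0},{"linear":[0,0,0],"roll":0}]'
```

```text
time_s: 20.35
position: [0.6253, 0.0181, 0.1706]
tool_rot: [[0.984, 0.18, 0.001], [0.18, -0.984, -0.0], [0.001, 0.0, -1.0]]
ft_force: [0.0, 1.2, 4.7]
grip_width: 0.0217
gripper_force: 40.2
```

```bash
python3 -m jog '[{"linear":[0,0,0.015],"roll":0},{"linear":[0,0,0.015],"roll":0},{"linear":[0,0,0],"roll":0},{"linear":[0,0,0],"roll":0}]'
```

```text
time_s: 20.68
position: [0.6253, 0.0181, 0.1695]
tool_rot: [[0.984, 0.18, 0.001], [0.18, -0.984, -0.0], [0.001, 0.0, -1.0]]
ft_force: [-1.3, 1.6, 6.1]
grip_width: 0.0214
gripper_force: 40.3
```

```bash
python3 -m jog '[{"linear":[0,0,0.015],"roll":0},{"linear":[0,0,0.015],"roll":0},{"linear":[0,0,0],"roll":0},{"linear":[0,0,0],"roll":0}]'
```

```text
time_s: 21.02
position: [0.6252, 0.0181, 0.168]
tool_rot: [[0.984, 0.18, 0.001], [0.18, -0.984, -0.0], [0.001, 0.0, -1.0]]
ft_force: [-0.1, -0.3, 2.6]
grip_width: 0.0216
gripper_force: 40.0
```

The force dropped from 6.1 to 2.6 N, so the latch has probably let go. Checking the top camera.

```bash
python3 - <<'E'
from h import *
import time
a=cv2.imread("pics/top0.png"); b=optics.get_image("top")[:,:,::-1]; w=optics.get_image("wrist")[:,:,::-1]
f=lambda i:cv2.resize(i[130:250,180:310],(390,360),interpolation=cv2.INTER_CUBIC)
cv2.imwrite("pics/t5.png",np.hstack([f(b),cv2.resize(w,(410,360))]))
print(env.observe()["ft_force"])
E
```

```text
[0.78057589 0.1627246  3.02588034]
```

View pics/t5.png

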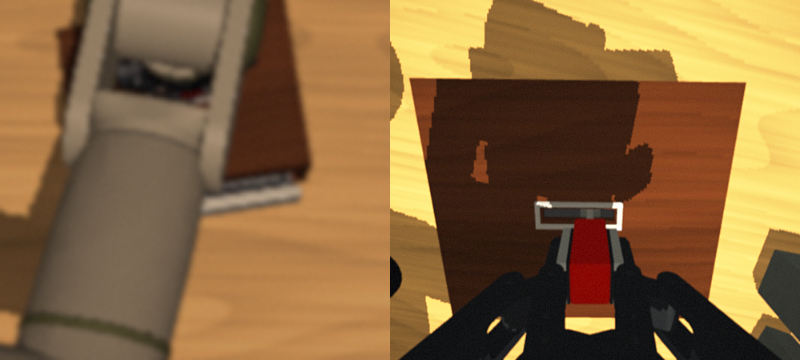

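The cream drawer front shows just below the cabinet's front edge at crop (250,195), so it may still be moving. I hold about 0.7 s, withdraw the pin straight up, and measure it again.

```bash
python3 -m jog '[{"linear":[0,0,0],"roll":0},{"linear":[0,0,0],"roll":0},{"linear":[0,0,0],"roll":0},{"linear":[0,0,0],"roll":0},{"linear":[0,0,0],"roll":0},{"linear":[0,0,0],"roll":0},{"linear":[0,0,0],"roll":0},{"linear":[0,0,0],"roll":0}]'; python3 - <<'E'
from h import *
a=cv2.imread("pics/top0.png"); b=optics.get_image("top")[:,:,::-1].copy(); cv2.imwrite("pics/top6.png",b)
c=optics.calibration("top")
for col in (262,266,270): print(col,[cv2.cvtColor(i,cv2.COLOR_BGR2GRAY)[178:216,col].tolist() for i in (a,b)])
x=np.array([.984,.18]); 
for d in (.09,.135):
    P=np.array([.6225,.0275])-d*x+(-.06)*np.array([-.18,.984]); print(d,proj(c,[*P,.055]).round(1))
E
```

```text
time_s: 21.78
position: [0.6252, 0.0181, 0.1678]
tool_rot: [[0.984, 0.18, 0.0], [0.18, -0.984, -0.0], [0.0, 0.0, -1.0]]
ft_force: [0.2, -0.1, 4.4]
grip_width: 0.0216
gripper_force: 40.0
262 [[51, 49, 50, 50, 51, 51, 53, 51, 46, 39, 34, 49, 71, 79, 90, 117, 144, 155, 158, 161, 162, 158, 155, 154, 153, 154, 145, 117, 83, 70, 67, 67, 65, 66, 66, 66, 68, 69], [47, 48, 47, 47, 48, 48, 50, 49, 45, 36, 35, 54, 81, 94, 96, 97, 97, 96, 96, 88, 73, 69, 97, 138, 160, 155, 124, 102, 113, 129, 135, 134, 131, 131, 132, 133, 136, 138]]
266 [[50, 49, 48, 50, 52, 52, 51, 48, 44, 33, 40, 61, 77, 86, 107, 139, 156, 157, 158, 160, 160, 159, 156, 154, 152, 153, 156, 143, 113, 81, 71, 67, 66, 66, 66, 66, 68, 69], [47, 47, 46, 48, 49, 48, 48, 46, 42, 34, 42, 68, 87, 96, 97, 97, 97, 97, 90, 71, 59, 89, 134, 159, 160, 139, 111, 111, 130, 140, 138, 134, 130, 131, 132, 133, 135, 137]]
270 [[49, 48, 50, 53, 53, 51, 50, 47, 38, 36, 54, 72, 81, 99, 133, 154, 159, 157, 157, 160, 161, 160, 157, 155, 151, 152, 155, 145, 115, 84, 70, 66, 65, 65, 64, 66, 68, 69], [46, 47, 47, 48, 50, 47, 47, 42, 35, 36, 58, 84, 94, 96, 97, 97, 98, 91, 73, 59, 77, 111, 144, 162, 156, 126, 105, 123, 140, 144, 141, 135, 131, 129, 131, 132, 136, 139]]
0.09 [264.3 189.8]
0.135 [266.6 203.5]
```

The drawer is out: the grey interior now shows at rows 190–197 and the cream front at row ~204, where 45 mm out is predicted to be. Withdrawing the pin and returning to the stand.

```bash
python3 -m jog '[{"linear":[0,0,-0.05],"roll":0},{"linear":[0,0,-0.1],"roll":0},{"linear":[0,0,-0.2],"roll":0},{"linear":[0,0,-0.3],"roll":0},{"linear":[0,0,-0.3],"roll":0},{"linear":[0,0,-0.3],"roll":0},{"linear":[0,0,-0.4],"roll":0},{"linear":[0,0,-0.4],"roll":0},{"linear":[0,0,-0.4],"roll":0},{"linear":[0,0,-0.1],"roll":0},{"linear":[0,0,0],"roll":0}]'; python3 -m jog '[{"linear":[-0.35,0.42,0],"roll":0},{"linear":[-0.55,0.66,0],"roll":0},{"linear":[-0.58,0.69,0],"roll":0},{"linear":[-0.58,0.69,0],"roll":0},{"linear":[-0.58,0.69,0],"roll":0},{"linear":[-0.58,0.69,0],"roll":0},{"linear":[-0.58,0.69,0],"roll":0},{"linear":[-0.58,0.69,0],"roll":0},{"linear":[-0.58,0.69,0],"roll":0},{"linear":[-0.58,0.69,0],"roll":0},{"linear":[-0.55,0.66,0],"roll":0},{"linear":[-0.37,0.43,0],"roll":0}]'; python3 -m jog '[{"linear":[0,0,0],"roll":0.985},{"linear":[0,0,0],"roll":0.985},{"linear":[0,0,0],"roll":0.985},{"linear":[0,0,0],"roll":0.985},{"linear":[0,0,0],"roll":0},{"linear":[0,0,0],"roll":0}]'
```

```text
time_s: 22.75
position: [0.6252, 0.0181, 0.2707]
tool_rot: [[0.984, 0.18, 0.001], [0.18, -0.984, -0.0], [0.001, 0.001, -1.0]]
ft_force: [0.1, 0.3, -0.8]
grip_width: 0.0217
gripper_force: 39.4
time_s: 23.75
position: [0.4242, -0.333, 0.2683]
tool_rot: [[0.984, 0.178, -0.002], [0.178, -0.984, 0.002], [-0.002, -0.002, -1.0]]
ft_force: [-0.2, -0.1, -0.8]
grip_width: 0.0218
gripper_force: 39.4
time_s: 24.25
position: [0.426, -0.3307, 0.2688]
tool_rot: [[0.987, -0.16, -0.001], [-0.16, -0.987, 0.001], [-0.002, -0.001, -1.0]]
ft_force: [-0.4, 0.4, -0.4]
grip_width: 0.0214
gripper_force: 39.4
```

```bash
python3 -m jog '[{"linear":[0.01,0.005,0.3],"roll":0},{"linear":[0,0,0.5],"roll":0},{"linear":[0,0,0.6],"roll":0},{"linear":[0,0,0.5],"roll":0},{"linear":[0,0,0.3],"roll":0},{"linear":[0,0,0.1],"roll":0},{"linear":[0,0,0.1],"roll":0},{"linear":[0,0,0.1],"roll":0},{"linear":[0,0,0.1],"roll":0},{"linear":[0,0,0.1],"roll":0},{"linear":[0,0,0],"roll":0}]'
```

```text
time_s: 25.17
position: [0.4265, -0.3311, 0.1614]
tool_rot: [[0.987, -0.162, -0.0], [-0.162, -0.987, 0.0], [-0.0, -0.0, -1.0]]
ft_force: [1.0, 0.6, -1.4]
grip_width: 0.022
gripper_force: 39.4
```

```bash
python3 -m jog '[{"linear":[0,0,0.15],"roll":0},{"linear":[0,0,0.25],"roll":0},{"linear":[0,0,0.3],"roll":0},{"linear":[0,0,0.3],"roll":0},{"linear":[0,0,0.3],"roll":0},{"linear":[0,0,0.15],"roll":0},{"linear":[0,0,0],"roll":0}]'
```

```text
time_s: 25.75
position: [0.4263, -0.3309, 0.1026]
tool_rot: [[0.987, -0.162, -0.001], [-0.162, -0.987, 0.002], [-0.002, -0.001, -1.0]]
ft_force: [1.3, -0.4, -1.0]
grip_width: 0.0215
gripper_force: 39.4
```

```bash
python3 -m jog '[{"linear":[0,0,0.06],"roll":0},{"linear":[0,0,0.06],"roll":0},{"linear":[0,0,0.05],"roll":0},{"linear":[0,0,0.04],"roll":0},{"linear":[0,0,0.03],"roll":0},{"linear":[0,0,0],"roll":0},{"linear":[0,0,0],"roll":0}]'
```

```text
time_s: 26.33
position: [0.4267, -0.3313, 0.0942]
tool_rot: [[0.987, -0.162, 0.0], [-0.162, -0.987, -0.0], [0.0, 0.0, -1.0]]
ft_force: [-0.7, 0.1, -1.2]
grip_width: 0.0217
gripper_force: 39.4
```

```bash
python3 -m jog '[{"linear":[0,0,0.015],"roll":0},{"linear":[0,0,0],"roll":0},{"linear":[0,0,0],"roll":0}]'
```

```text
time_s: 26.58
position: [0.4267, -0.3313, 0.0936]
tool_rot: [[0.987, -0.162, 0.0], [-0.162, -0.987, -0.0], [0.0, 0.0, -1.0]]
ft_force: [0.7, -0.7, -1.1]
grip_width: 0.0214
gripper_force: 39.4
```

Settle it onto the stand, then open (narrowly, as on approach).

```bash
python3 -m jog '[{"linear":[0,0,0.015],"roll":0},{"linear":[0,0,0.015],"roll":0},{"linear":[0,0,0.015],"roll":0},{"linear":[0,0,0],"roll":0},{"linear":[0,0,0],"roll":0}]'
```

```text
time_s: 27.0
position: [0.4266, -0.3313, 0.0919]
tool_rot: [[0.987, -0.162, 0.0], [-0.162, -0.987, -0.0], [0.0, 0.0, -1.0]]
ft_force: [-1.0, 0.2, 1.0]
grip_width: 0.0216
gripper_force: 39.6
```

```bash
python3 -m jog '[{"linear":[0,0,0],"roll":0},{"linear":[0,0,0],"roll":0},{"linear":[0,0,0],"roll":0},{"linear":[0,0,0],"roll":0},{"linear":[0,0,0],"roll":0},{"linear":[0,0,0],"roll":0}]' 0
```

```text
time_s: 27.5
position: [0.4267, -0.3313, 0.0917]
tool_rot: [[0.987, -0.162, 0.0], [-0.162, -0.987, -0.0], [0.0, 0.0, -1.0]]
ft_force: [-1.0, 0.7, -0.2]
grip_width: 0.0424
gripper_force: 0.0
```

Seated at the same height as before (TCP z 0.0919 against 0.0918). Retreat straight up and check.

```bash
python3 -m jog '[{"linear":[0,0,-0.2],"roll":0},{"linear":[0,0,-0.5],"roll":0},{"linear":[0,0,-0.7],"roll":0},{"linear":[0,0,-0.7],"roll":0},{"linear":[0,0,-0.7],"roll":0},{"linear":[0,0,-0.78],"roll":0},{"linear":[0,0,0],"roll":0},{"linear":[0,0,0],"roll":0}]'; python3 - <<'E'
from h import *
c=optics.calibration("wrist"); im=optics.get_image("wrist")[:,:,::-1].copy(); s=env.observe(); print(s["time_s"],s["position"])
for k in blobs(red(im,170),30):
    m=cv2.moments(k); u=np.array([m["m10"],m["m01"]])/m["m00"]; r=rect(c,k,.13); print(u.round(1),cast(c,u,.13).round(4),np.round(r[1],1),round(r[2],1))
t=optics.get_image("top")[:,:,::-1]
cv2.imwrite("pics/fin.png",np.hstack([im[100:300,150:350],cv2.resize(t[110:270,130:400],(440,260))[:200] if 0 else cv2.resize(t[120:264,150:402],(350,200))]))
E
```

```text
time_s: 28.17
position: [0.4269, -0.3315, 0.2369]
tool_rot: [[0.987, -0.162, 0.002], [-0.162, -0.987, -0.003], [0.003, 0.003, -1.0]]
ft_force: [-0.2, -0.3, 0.2]
grip_width: 0.043
gripper_force: 0.0
28.2167 [ 0.42651254 -0.33110424  0.23526402]
[249.  198.5] [ 0.4257 -0.3326  0.13  ] [19.8 19.7] 80.6
[224.3 250.5] [ 0.3786 -0.3011  0.13  ] [11.  10.7] 50.9
```

View pics/fin.png

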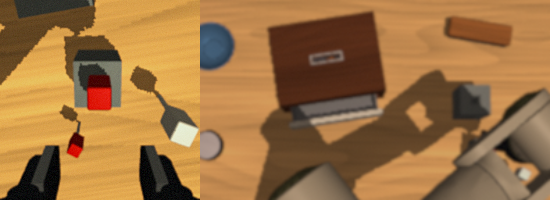

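The pin is back upright and home in its stand (crop (99,93), with the handle top where it was before). The drawer is open at crop (335,110), and the bowl, tin, brush and look-alikes are undisturbed. Handing in.

```bash
python3 -c "
from rig import env
print(env.close_job())"
```

```text
the job is handed in; nothing more can be done
None
```

The drawer popped open, the pin is back upright and fully home in its stand, and I handed the job in at about 28 s; the highest reading I saw while feeling and pressing was about 7 N.

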